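Hold the dead-man plunger of a machine-tool enabling station half-way down

TASK

Swing the station's latch lever clear of the lid, open the lid until it stands up by itself, then press the green spring-loaded plunger inside about half-way down and keep holding it there: the program finishes while the robot is still holding it. The machine trips if the plunger is pressed all the way to the bottom, even briefly, or if the red stop button beside it is pressed. Leave everything else on the table as it is.

Things in the scene. Friction and masses are not known exactly. Their poses are not given: they have to be found in the camera images.
- station: White steel box fixed to the table, 150 mm (its x) by 190 (y) by 95 high, walls 5, clear red-framed lid on top. Origin: centre of the underside; z up. Front (latch side) is -x; lid hinge along the +x top edge. A ledge (x -117 to -75, y -50 to 50, 95 high) at the front carries the latch. Inside, on a floor at z = 35, plunger and stop button stand at x = -15, y = -45 and +45, either way round.
- latch (a joint): Angle (rad) of the flat steel latch lever, turning level about a vertical pivot on the ledge. 0: its nose points to station +x, 12 mm over the lid's front edge, truly blocking the lid. Grows anticlockwise seen from above; clear of the lid above about 1.15, stop at 1.6. Starts at 0 to 0.3. Stays where it is left; turning takes about 1.2 N at the knob.
- latch_pivot (a point): On the latch's pivot axis, at station x = -98, y = 0, z = 103.5 mm. The lever is a flat bar 16 mm wide and 8 mm thick, its upper face 9 mm above this point; it reaches 35 mm from the pivot at the nose and 54 mm at the knob end.
- latch_knob (a point): Centre of the top of the latch's round black upright knob, 18 mm in diameter, rising 41 mm above the lever (top at z = 153.5 mm), 45 mm from the pivot on the side opposite the nose. At latch angle q it is at station x = -98 - 45 cos q, y = -45 sin q mm.
- lid (a joint): Angle (rad) of the lid: 0 shut, 1.57 upright, stop at 1.75. The lid is 150 x 190 x 6 mm, 0.2 kg, clear pane in a red frame, and turns up and over about the hinge at the station's +x edge. A stiff hinge: it stays at whatever angle it is left at; lifting takes about 3 N at the handle.
- lid_hinge (a point): Middle of the lid's hinge line, which runs along the station's y axis: station x = 75, y = 0, z = 95.5 mm.
- lid_handle (a point): Middle of the lid's steel bow handle: the centre of a round bar 12 mm thick and 100 mm long, parallel to the station's y axis. With the lid shut it stands 35 mm clear of the lid (bar centre to lid's upper face), 130 mm from the hinge towards the front and 41 mm above the hinge. The lid's front edge lies 20 mm further out.
- plunger (a joint): How far the green spring-loaded dead-man plunger is pressed down (m): 0 up, 0.024 at the bottom stop; half-way is 0.012. It springs up when let go. The spring needs about 2.5 N to start, then 0.4 N more per mm: about 7 N half-way, 12 N at the bottom.
- plunger_top (a point): Centre of the top of the plunger's flat round green head, 44 mm in diameter, 10 thick; unpressed it is 84 mm above the table, 11 below the box rim. It moves straight down. The stem above its black collar (40 mm across) is white for the lower 12 mm and green above: half-way down, the white has just sunk into the collar.
- stop (a joint): How far the red emergency-stop button is pressed (m): 0 up, 0.006 fully pressed. Must be left alone.
- stop_top (a point): Centre of the top of the red mushroom stop button (40 mm across, on a yellow collar 48 mm across), 77 mm above the table, beside the plunger at the same station x.
- collet: Bystander: steel tapered tool collet standing upright, 34 mm across, 48 mm tall. Origin at its underside. Not to be disturbed.
- shaft: Bystander: stepped turned aluminium sample part standing upright, 40 mm across, 70 mm tall. Origin at its underside. Not to be disturbed.
- caliper: Bystander: digital caliper lying flat, 190 mm long, 12 mm thick. Origin at its underside. Not to be disturbed.
- screwdriver: Bystander: blue-handled screwdriver lying flat, 180 mm long. Origin at its underside. Not to be disturbed.
- oil_bottle: Bystander: closed white oil bottle with a black cap, standing, 54 mm across, 130 mm tall. Origin at its underside. Not to be disturbed.

How it is judged (in metres and radians):
On the way, in this order (a step that is already met when the one before it is completed fails the run):
1. the latch lever is swung clear while the lid is still shut (value of joint latch above 1.2 rad and value of joint lid below 0.1 rad), for 0.1 s.
2. the lid is opened to upright or nearly so (value of joint lid above 1.3 rad and value of joint plunger below 0.004 m), for 0.1 s.
3. the robot holds the plunger about half-way down (value of joint plunger between 0.008 and 0.016 m and contact force between any of the fingers, the arm and plunger above 1.5 N), for 0.5 s.
At the end, for the whole second after the job is handed in: The robot is pressing the plunger (more than 1.5 N) and it stays still at 8 to 16 mm of its 24 mm travel through the last second; the lid stands open at more than 1.3 rad, the latch is clear (more than 1.2 rad) and the stop button is not pressed (all of step 3 and velocity of joint plunger between -0.01 and 0.01 m/s and value of joint lid above 1.3 rad and value of joint latch above 1.2 rad and value of joint stop below 0.003 m); the arm keeps its last pose, push and grip.
It fails at once if the plunger is pressed to the bottom (beyond 22 mm) (value of joint plunger above 0.022 m).
It fails at once if the red stop button is pressed (beyond 3 mm) (value of joint stop above 0.003 m).
It fails at once if a bystander is moved by more than 20 mm or tipped over (distance of any of collet, shaft, caliper, screwdriver, oil_bottle from where it was at the start of the episode above 0.02 m or angle between any of collet, shaft, oil_bottle's own z axis and vertical above 0.5 rad).
It also fails if it takes over 59 s, if anything falls off the work surface, if the arm or the gripper's body presses on something with over 40 N, if the wrist force passes 120 N, or if a joint passes its speed limit or range.

ROBOT

A 6-joint arm with a two-finger parallel gripper is mounted at the origin on the work surface. World frame = base frame: x ahead of the robot, y to its left, z up, the work surface at z = 0. Lengths are in m, angles in degrees, forces in N, time in s.
With the tool pointing down it reaches from about 0.375 to 0.9 m from the base axis. Payload 3.1 kg.
Tool frame: the origin (TCP) lies at the very end of the fingers, on their centre line; the grasp point (between the pads) lies 19 mm behind it (bot.hold_point_z is the z of the grasp point in the tool frame, in m); z points along the fingers, y is the direction in which the jaws open and shut (so a half turn about z gives the same grasp; the last joint's range is limited). The gripper opens to 87 mm and grips with 3 to 60 N. Pads are 19 mm wide; open, the fingers measure 117 mm over their backs; the gripper's body (75 mm by 190 mm) begins 51 mm behind the grasp point.
Start: joints at [-84.769, 30.224, 82.088, -0, 67.689, -10.227], TCP at [0.167, -0.602, 0.223] pointing down, gripper open.
Joint ranges: [-176.69, 176.69], [-43.24, 126.21], [12.49, 139.97], [-82, 262], [0, 151.66], [-163.58, 163.58]. Speed limits (degrees/s): [159.86, 159.86, 180, 180, 180, 180].

INTERFACE

Orientations are given as a 3x3 rotation matrix whose columns are the frame's x, y, z axes.
In Python, from rig import bot gives the robot as it stands.
- The arm moves only by the tool servo_tool, never from a script. Its argument "increments" is a list of rows, each a list of 3 entries, a list of its own where there are three numbers: the closure, from 0 (fully open) to 1 (shut), then the shift along the tool's x, y, z in mm, then the turn about the tool's z in degrees. In form: [[claw, [x, y, z], turn], ...]. A call has 1 to 5 rows; each row shifts and turns the commanded pose from where the row before left it, along the tool's axes as they then stand; what a row does not reach is not made up. A row lasts 1/8 s, in which the tool goes at most 62.5 mm and 10.7 degrees, less where a joint would pass 70% of its speed; a pose out of reach is approached as far as the arm can. A call with a gripper value outside its range is refused whole. The fingers move at their own pace and stop on an object; the grip force is fixed at half the most. Time passes only in rows, so rows that do not move let the fingers close. It gives the time, the measured TCP pose, the force and the opening at its end, in the units of the state.
- bot.read_state(): the state, without advancing time (a new reading comes with each control period).
- bot.capture(name): name is "scene" or "top" or "wrist"; returns (picture, depth): 384x512x3 uint8, blue, green, red; 384x512 float32, m along the optical axis (not along the pixel's ray), 0 where there is no reading.
- bot.camera_info(name): a dict with "K" (3x3 intrinsics, pixels), "R" (3x3) and "t" (3): a world point X has camera coordinates R X + t; the wrist camera has in their place "mount" (4x4, takes a point from camera to tool coordinates, whose origin is the TCP and whose axes are the flange's). Camera axes: x right, y down, z forward; pixel columns grow to the right and rows downward; lengths in m; the calibration is good to about 2 mm. A picture is of the moment at which its call begins: read the wrist's pose just before it. camera_info takes no time and is no camera call.
- bot.hand_in(): hands the job in, once; it reports no verdict.
Trained networks look in the newest picture that a camera, given by its name, has taken for a name from the list of things; names that differ only in an ending like _2 or _b are one class to them, and where a whole thing is asked for, a point or a joint stands for the part that bears it (a point fixed in the world has none). Each returns a list of dicts, best first, with "p" (0 to 1); they miss things now and then, are a little off and sometimes report something else, mostly with a low value. They report only what shows in the picture. A call takes as long as a camera call.
- bot.find_in(camera, thing): "bbox" ([left, top, right, bottom] in pixels, round what is visible of it).
- bot.trace(camera, thing): "region" (384x512 bool, what is visible of it) and "bbox" ([left, top, right, bottom] in pixels, round what is visible of it).
The state is a dict: "time_s": time; "joint_positions": joint angles; "qvel": joint speeds; "tau": joint torques, N m; "position": TCP position; "tcp_rot": TCP orientation; "force": force on the tool from outside, world axes, zero at the start; "moment": the same for the moment, N m; "opening": opening from 0.0 (shut) to 1.0 (fully open).
Only numpy, scipy, OpenCV 4.12 (cv2) and the standard library are available. Lean on these libraries where they do the work, as an engineer would, in place of code of your own. Each camera call takes 0.05 s, during which the arm holds its last target.

## Working session

There is one attempt and no reset: what is moved stays moved. The work goes in short steps, Python scripts to look and compute and a tool call to move; the robot and the scene stay as the last step left them, time stands still between calls to the robot, and variables do not carry over. Pictures are saved under pics/ and viewed, and the job is handed in when it is done.

Besides the shell and the picture viewer there is one more tool, called after "Emit:" in YAML: its name, and indented under it one key for each argument. servo_tool: Moves the arm, as the interface text tells. Its arguments: {"type":"object","properties":{"increments":{"type":"array","items":{"type":"array"}}},"required":["increments"]}

```bash
ls; mkdir -p pics; python3 - <<'E'
from rig import bot
import cv2
s=bot.read_state(); print(s['time_s'],s['position'],s['tcp_rot'],s['opening'],s['force'])
for n in ('scene','top'):
    p,d=bot.capture(n); cv2.imwrite(f'pics/{n}0.png',p)
    i=bot.camera_info(n); print(n,i)
print(bot.camera_info('wrist'), bot.hold_point_z)
E
```

```text
pics
0.0 [ 0.16654897 -0.60166353  0.22157808] [[ 9.63822154e-01  2.66546070e-01 -2.20366069e-04]
 [ 2.66545923e-01 -9.63819860e-01  2.13255691e-03]
 [ 3.56031469e-04 -2.11414327e-03 -9.99997702e-01]] 0.9987095413120401 [ 0.22661978  0.4379169  -0.06924028]
scene {'K': array([[492.21298224,   0.        , 249.78025878],
       [  0.        , 492.21298224, 184.46873552],
       [  0.        ,   0.        ,   1.        ]]), 'R': array([[ 0.85956133,  0.51103171, -0.00095498],
       [ 0.31881702, -0.53771256, -0.78052605],
       [-0.39938707,  0.67060555, -0.62512252]]), 't': array([-0.45654669, -0.10143486,  1.7043909 ])}
top {'K': array([[470.35927246,   0.        , 264.76814994],
       [  0.        , 470.35927246, 193.13823813],
       [  0.        ,   0.        ,   1.        ]]), 'R': array([[ 2.28663520e-02, -9.99726532e-01,  4.89804621e-03],
       [-9.85584756e-01, -2.33638406e-02, -1.67561388e-01],
       [ 1.67630002e-01, -9.95922003e-04, -9.85849477e-01]]), 't': array([-0.0729906 ,  0.55760189,  1.49418703])}
{'K': array([[302.76275598,   0.        , 259.45884038],
       [  0.        , 302.76275598, 186.3543694 ],
       [  0.        ,   0.        ,   1.        ]]), 'mount': array([[-8.21890053e-05, -9.69365821e-01, -2.45621453e-01,
         6.77894766e-02],
       [ 9.99999911e-01,  2.17284635e-05, -4.20369746e-04,
        -4.95303804e-04],
       [ 4.12829041e-04, -2.45621466e-01,  9.69365733e-01,
        -1.62716738e-01],
       [ 0.00000000e+00,  0.00000000e+00,  0.00000000e+00,
         1.00000000e+00]])} -0.0187
```

View pics/scene0.png

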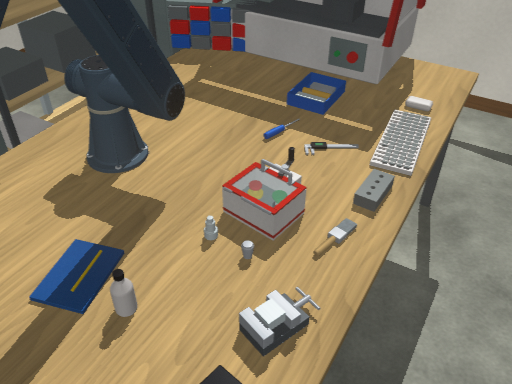

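View pics/top0.png

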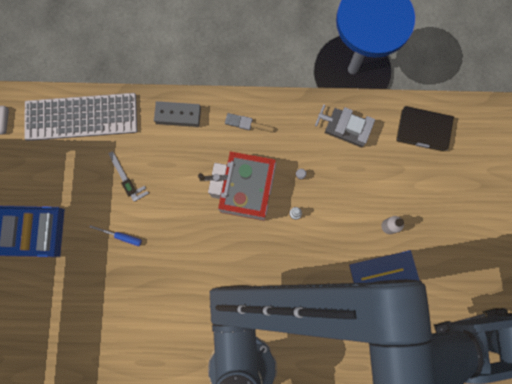

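The top view shows the station at about (247,185). The latch and handle are at its left, so station +x is roughly world -y. The green plunger is at the top of the picture (far x) and the red stop is nearer the robot. Next I fit the lid frame.

```bash
cat > h.py <<'E'
import numpy as np, cv2
from rig import bot
def cloud(d,i):
    K=i['K'];v,u=np.mgrid[0:384,0:512]
    c=np.stack([(u-K[0,2])/K[0,0]*d,(v-K[1,2])/K[1,1]*d,d],-1)
    return (c-i['t'])@i['R']   # R^T(c-t)
def proj(X,i):
    c=np.atleast_2d(X)@i['R'].T+i['t']; p=c@i['K'].T; return p[:,:2]/p[:,2:]
E
python3 - <<'E'
from h import *
for n in ('top','scene'):
    p,d=bot.capture(n); i=bot.camera_info(n); W=cloud(d,i)
    b,g,r=[p[...,k].astype(int) for k in range(3)]
    m=(r>120)&(g<70)&(b<70)&(abs(W[...,2]-.1)<.012)&(d>0)
    c,lab,st,_=cv2.connectedComponentsWithStats(m.astype(np.uint8),connectivity=8)
    P=W[m]; ctr=np.median(P,0); m&=np.linalg.norm(W[...,:2]-ctr[:2],axis=-1)<.16; P=W[m]
    rect=cv2.minAreaRect(P[:,:2].astype(np.float32)*1000); print(n,len(P),P[:,2].mean(),rect,cv2.boxPoints(rect).tolist())
    for t in ('latch_knob','lid_handle','latch','plunger_top','stop_top'):
        for rr in bot.find_in(n,t)[:2]:
            bb=rr['bbox'];u=(bb[0]+bb[2])/2;v=(bb[1]+bb[3])/2
            print(t,rr['p'],np.round(bb,1),np.round(W[int(v),int(u)],3))
    x0,y0,x1,y1=(170,130,300,235) if n=='top' else (190,130,330,270)
    cv2.imwrite(f'pics/{n}1.png',cv2.resize(p[y0:y1,x0:x1],None,fx=4,fy=4,interpolation=cv2.INTER_CUBIC))
E
```

```text
top 716 0.10223760296171537 ((579.7002563476562, -2.6098861694335938), (146.40316772460938, 188.3564910888672), 80.46720886230469) [[474.6994323730469, -59.203575134277344], [660.4549560546875, -90.3976821899414], [684.7010498046875, 53.983802795410156], [498.945556640625, 85.17790985107422]]
latch_knob 0.45 [197.6 174.  229.  179. ] [0.597 0.103 0.122]
lid_handle 0.92 [218.1 150.6 274.8 221.7] [ 0.571 -0.     0.104]
latch 0.72 [197.5 177.2 226.9 184.1] [0.586 0.107 0.114]
latch 0.68 [287.7 210.4 302.  219.6] [ 0.489 -0.156  0.053]
plunger_top 0.51 [296.6 168.5 304.8 180.3] [ 0.624 -0.174  0.055]
scene 724 0.10285221396418279 ((578.0218505859375, -1.3663101196289062), (154.4769287109375, 194.08651733398438), 80.18551635742188) [[469.2328796386719, -60.932525634765625], [660.4789428710938, -94.0162353515625], [686.810791015625, 58.19990539550781], [495.56475830078125, 91.28361511230469]]
latch_knob 0.57 [279.5 148.8 296.5 174.1] [0.589 0.129 0.112]
latch_knob 0.33 [110.6 268.6 138.9 319.5] [ 0.486 -0.489  0.084]
lid_handle 0.61 [222.8 158.4 305.9 219.4] [ 0.584 -0.009  0.102]
latch 0.59 [274.7 147.  296.3 177.7] [0.518 0.256 0.002]
stop_top 0.65 [223.8 158.4 304.7 213.4] [0.578 0.002 0.103]
```

```bash
sleep 0
```

```text
(no output)
```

View pics/top1.png

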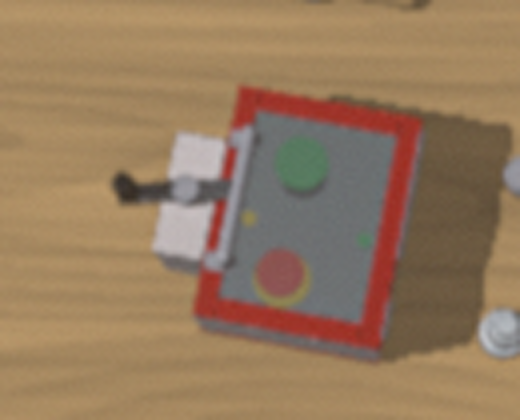

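View pics/scene1.png

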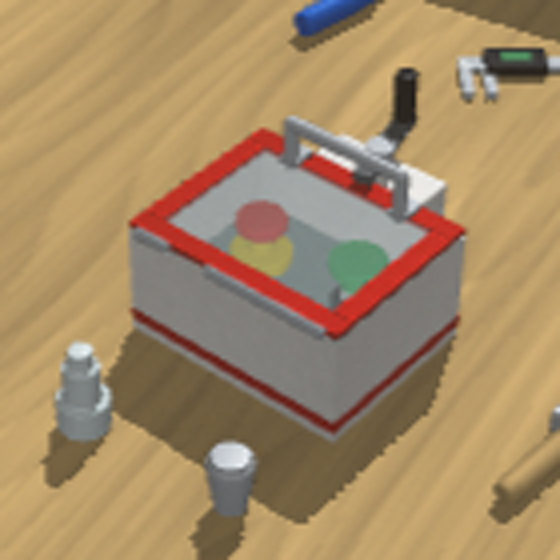

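```bash
cat >> h.py <<'E'
C=np.array([.5787,-.0020]); TH=np.radians(-99.7)
XS=np.array([np.cos(TH),np.sin(TH)]); YS=np.array([-XS[1],XS[0]])
def st(x,y,z): return np.array([*(C+x*1e-3*XS+y*1e-3*YS),z*1e-3])
def tost(P): d=np.asarray(P)[:2]-C; return np.array([d@XS,d@YS,P[2]])*1e3
def knob(q): return st(-98-45*np.cos(q),-45*np.sin(q),153.5)
def delta(target,yawt=None,s=None):
    s=s or bot.read_state(); d=s['tcp_rot'].T@(np.asarray(target)-s['position'])*1e3
    R=s['tcp_rot']; yaw=np.degrees(np.arctan2(R[1,0],R[0,0]))
    t=None if yawt is None else -((yawt-yaw+180)%360-180)
    print('t',round(s['time_s'],2),'st',np.round(tost(s['position']),1),'yaw',round(yaw,1),'dxyz',np.round(d,1),'turn',t,'F',np.round(s['force'],1),'j',np.round(s['joint_positions'],0))
E
python3 - <<'E'
from h import *
for n in ('top','scene'):
    p,d=bot.capture(n); i=bot.camera_info(n); W=cloud(d,i)
    hsv=p.max(-1)
    m=(hsv<60)&(np.linalg.norm(W[...,:2]-st(-130,0,0)[:2],axis=-1)<.07)&(W[...,2]>.1)&(W[...,2]<.17)
    P=W[m]; print(n,len(P),[np.round(tost(x),0) for x in P[P[:,2]>.142]][:30], tost(P[P[:,2]>.135].mean(0)))
    print(np.argwhere(m).mean(0)[::-1])
    for q in (0,.15,.3): print(q,proj(knob(q),i))
    v=p.copy()
    def L(a,b,c): 
        q=proj(np.array([a,b]),i)*4; return q
    big=cv2.resize(p,None,fx=4,fy=4,interpolation=cv2.INTER_CUBIC)
    def line(a,b,c): 
        q=((proj(np.array([a,b]),i)+.5)*4).astype(int); cv2.line(big,q[0].tolist(),q[1].tolist(),c,1)
    cs=[(-75,-95),(75,-95),(75,95),(-75,95)]
    for k in range(4):
        for z in (0,101.5): line(st(*cs[k],z),st(*cs[(k+1)%4],z),(0,255,255))
    line(st(-55,-50,136.5),st(-55,50,136.5),(255,0,255))
    for q in (0,.15,.3): line(st(-98,0,112.5),knob(q)-[0,0,.041],(255,255,0)); line(knob(q)-[0,0,.041],knob(q),(0,255,0))
    for y in(-45,45): line(st(-35,y,80),st(5,y,80),(255,0,0))
    x0,y0,x1,y1=(170,130,300,235) if n=='top' else (190,130,330,270)
    cv2.imwrite(f'pics/{n}2.png',big[y0*4:y1*4,x0*4:x1*4])
delta(st(-130,70,200),-9.7)
E
```

```text
top 9 [array([-142.,  -11.,  158.]), array([-139.,  -10.,  157.]), array([-136.,  -12.,  153.]), array([-137.,  -13.,  143.]), array([-138.,  -18.,  150.]), array([-135.,  -17.,  150.])] [-137.07418477  -13.31648891  150.01737584]
[201.77777778 177.        ]
0 [[200.46688192 171.80905925]]
0.15 [[200.15967061 173.94496173]]
0.3 [[200.18133572 176.09814847]]
scene 59 [array([-141.,  -12.,  158.]), array([-147.,  -12.,  155.]), array([-138.,  -13.,  156.]), array([-137.,  -16.,  151.]), array([-134.,  -10.,  156.]), array([-137.,   -1.,  158.]), array([-133.,  -13.,  151.]), array([-131.,   -8.,  154.]), array([-137.,   -8.,  151.]), array([-140.,   -7.,  150.]), array([-138.,   -1.,  154.]), array([-138.,  -16.,  144.]), array([-134.,   -9.,  149.]), array([-136.,   -7.,  149.]), array([-136.,   -3.,  151.]), array([-142.,   -4.,  147.]), array([-134.,   -5.,  147.]), array([-137.,   -4.,  146.]), array([-142.,   -4.,  143.]), array([-132.,   -8.,  143.]), array([-138.,   -1.,  143.])] [-136.81260423   -7.91056782  146.74995789]
[290.98305085 154.25423729]
0 [[294.40876021 149.50107049]]
0.15 [[292.48288535 148.74084029]]
0.3 [[290.40485301 148.14744549]]
t 0.8 st [ 661.2 -305.   222.6] yaw 15.5 dxyz [ 675.8 -556.7   22.6] turn 25.159559156602313 F [ 0.1  0.8 -0.4] j [-85.  30.  82.   0.  68. -10.]
```

```bash
cd pics; python3 -c "
import cv2,numpy as np
a=cv2.imread('top2.png');b=cv2.imread('scene2.png');a=cv2.resize(a,(400,323));b=cv2.resize(b,(400,400))
o=np.zeros((400,800,3),np.uint8);o[:323,:400]=a;o[:,400:]=b;cv2.imwrite('c2.png',o)"
```

```text
(no output)
```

View pics/c2.png

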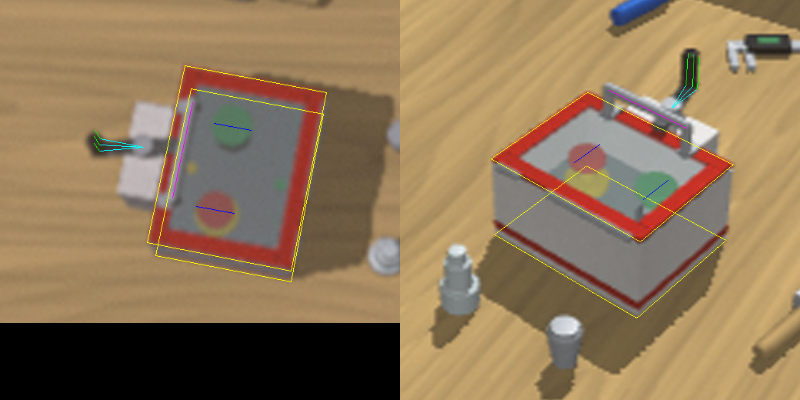

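The overlay fits in both views: lid corners, handle, plunger and stop all line up, and the latch is at about 0.3. Moving over now with the gripper closed.

Emit:
servo_tool:
  increments:
    - [1,[45,-37,0],0]
    - [1,[45,-37,0],0]
    - [1,[45,-37,0],0]
    - [1,[45,-37,0],0]
    - [1,[45,-37,0],0]

```text
time_s: 1.42
position: [0.3351, -0.3627, 0.2228]
tcp_rot: [[0.964, 0.266, 0.001], [0.266, -0.964, -0.001], [0.0, 0.001, -1.0]]
force: [1.4, 0.1, -0.1]
opening: 0.515
```

Emit:
servo_tool:
  increments:
    - [1,[45,-37,0],0]
    - [1,[45,-37,0],0]
    - [1,[45,-37,0],0]
    - [1,[45,-37,0],0]
    - [1,[45,-37,0],0]

```text
time_s: 2.05
position: [0.5029, -0.1243, 0.2229]
tcp_rot: [[0.964, 0.267, 0.001], [0.267, -0.964, -0.001], [0.001, 0.001, -1.0]]
force: [0.6, -0.8, -0.4]
opening: 0.019
```

Emit:
servo_tool:
  increments:
    - [1,[45,-37,0],0]
    - [1,[45,-37,0],0]
    - [1,[45,-37,0],0]
    - [1,[45,-37,0],0]
    - [1,[45,-37,0],0]

```text
time_s: 2.68
position: [0.6703, 0.1142, 0.2227]
tcp_rot: [[0.964, 0.267, 0.0], [0.267, -0.964, -0.0], [0.0, 0.0, -1.0]]
force: [0.9, -1.0, -0.3]
opening: 0.006
```

Emit:
servo_tool:
  increments:
    - [1,[0,0,0],8.4]
    - [1,[0,0,0],8.4]
    - [1,[0,0,0],8.4]
    - [1,[0,0,0],0]

```text
time_s: 3.18
position: [0.6692, 0.1125, 0.2224]
tcp_rot: [[0.986, -0.167, -0.0], [-0.167, -0.986, 0.0], [-0.0, 0.0, -1.0]]
force: [-0.9, -0.3, 0.4]
opening: 0.002
```

```bash
python3 -c "
from h import *
delta(st(-138,35,200),-9.7)"
```

```text
t 3.17 st [-128.2   69.9  222.4] yaw -9.6 dxyz [-34.9  -9.9  22.5] turn 0.06402727818618814 F [-0.9 -0.3  0.4] j [  0.  35.  74.   0.  72. 100.]
```

Emit:
servo_tool:
  increments:
    - [0,[-42,-6,0],0]
    - [0,[-41,-7,0],0]
    - [0,[0,0,30],0]
    - [0,[0,0,0],0]
    - [0,[0,0,0],0]

```text
time_s: 3.8
position: [0.5907, 0.1391, 0.1932]
tcp_rot: [[0.986, -0.169, 0.001], [-0.169, -0.986, 0.0], [0.001, -0.0, -1.0]]
force: [-0.1, -0.3, -1.0]
opening: 0.49
```

```bash
python3 -c "
from h import *
s=bot.read_state()
p,d=bot.capture('wrist'); cv2.imwrite('pics/w1.png',p)
print(s['opening']);delta(st(-141,-13,118),-9.7)
i=bot.camera_info('wrist');M=i['mount']
def pw(X):
    t=s['tcp_rot'].T@(X-s['position']); c=np.linalg.inv(M)@np.r_[t,1]; u=i['K']@c[:3]; return u[:2]/u[2]
for q in (0.2,.3,.4): print(q,pw(knob(q)),pw(knob(q)-[0,0,.041]))
print(pw(st(-98,0,112.5)),pw(st(-55,-50,136.5)),pw(st(-55,50,136.5)))
"
```

```text
0.48966870545509605
t 3.85 st [-141.2  -11.7  193.5] yaw -9.7 dxyz [-1.5  0.2 75.5] turn -0.021655958870439918 F [-0.2 -0.1 -0.3] j [  3.  31.  87.  -0.  63. 102.]
0.2 [259.46657352 204.61472478] [259.51235217 189.68599486]
0.3 [261.0476893  210.52540246] [260.84476838 194.73049357]
0.4 [263.22063655 216.19994531] [262.67840037 199.58092232]
[312.99618405 179.20902419] [370.03496615 247.85865233] [382.64160037 117.77122129]
```

View pics/w1.png

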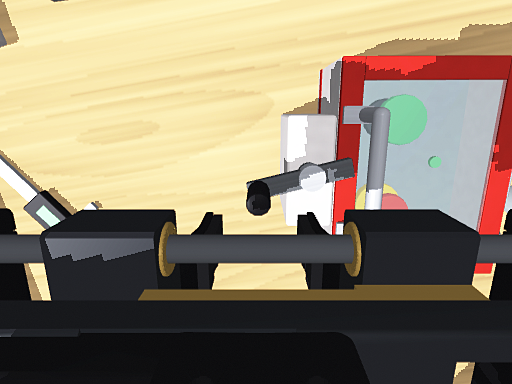

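The wrist view shows the knob top at about (258,207) against (261,210) predicted, and the pivot at (313,177) as predicted. I'll descend and grip the knob.

Emit:
servo_tool:
  increments:
    - [0.4,[0,-1,38],0]
    - [0.4,[0,0,37],0]
    - [1,[0,0,0],0]
    - [1,[0,0,0],0]
    - [1,[0,0,0],0]

```text
time_s: 4.47
position: [0.5915, 0.1404, 0.1196]
tcp_rot: [[0.986, -0.169, 0.004], [-0.169, -0.986, 0.0], [0.004, -0.001, -1.0]]
force: [0.2, -0.6, 0.1]
opening: 0.347
```

Emit:
servo_tool:
  increments:
    - [1,[0,0,0],0]

```text
time_s: 4.6
position: [0.5908, 0.1404, 0.119]
tcp_rot: [[0.986, -0.169, 0.003], [-0.169, -0.986, 0.0], [0.003, -0.001, -1.0]]
force: [-0.1, 0.6, -0.2]
opening: 0.231
```

```bash
python3 -c "
from h import *
delta(st(-141,-13,118),-9.7)
p=np.array(knob(.28))
for q in np.arange(.28,1.5,.12)+.12:
  print(round(q,2),np.round((tost(knob(q))-tost(p))[[1,0]],1)); p=knob(q)
"
```

```text
t 4.6 st [-142.4  -12.1  119. ] yaw -9.7 dxyz [-0.9  1.4  1. ] turn -0.03879934557377851 F [-0.1  0.6 -0.2] j [  3.  36.  90.   0.  54. 103.]
0.4 [-5.1  1.8]
0.52 [-4.8  2.4]
0.64 [-4.5  3. ]
0.76 [-4.1  3.5]
0.88 [-3.7  3.9]
1.0 [-3.2  4.4]
1.12 [-2.6  4.7]
1.24 [-2.1  5. ]
1.36 [-1.4  5.2]
1.48 [-0.8  5.3]
1.6 [-0.2  5.4]
```

Emit:
servo_tool:
  increments:
    - [1,[0,0,0],0]
    - [1,[0,0,0],0]
    - [1,[-5.1,1.8,0],0]
    - [1,[-4.8,2.4,0],0]
    - [1,[-4.5,3,0],0]

```text
time_s: 5.22
position: [0.5779, 0.1384, 0.1188]
tcp_rot: [[0.985, -0.17, 0.009], [-0.17, -0.985, 0.005], [0.008, -0.007, -1.0]]
force: [4.2, 9.4, 2.3]
opening: 0.198
```

Emit:
servo_tool:
  increments:
    - [1,[-4.1,3.5,0],0]
    - [1,[-3.7,3.9,0],0]
    - [1,[-3.2,4.4,0],0]
    - [1,[-2.6,4.7,0],0]
    - [1,[-2.1,5,0],0]

```text
time_s: 5.85
position: [0.5504, 0.123, 0.1185]
tcp_rot: [[0.985, -0.17, -0.009], [-0.17, -0.985, 0.009], [-0.01, -0.008, -1.0]]
force: [-10.1, 16.7, 15.3]
opening: 0.19
```

Emit:
servo_tool:
  increments:
    - [1,[-1.4,5.2,0],0]
    - [1,[-0.8,5.3,0],0]
    - [1,[0,0,0],0]

```text
time_s: 6.22
position: [0.5417, 0.1113, 0.1183]
tcp_rot: [[0.985, -0.169, -0.019], [-0.169, -0.986, 0.006], [-0.02, -0.003, -1.0]]
force: [-15.8, 10.7, 21.9]
opening: 0.172
```

```bash
python3 -c "
from h import *
delta(knob(1.48),-9.7)
p,d=bot.capture('scene'); cv2.imwrite('pics/s3.png',cv2.resize(p[130:270,190:330],None,fx=4,fy=4))
"
```

```text
t 6.22 st [-105.4  -55.6  118.3] yaw -9.7 dxyz [ 10.1   3.3 -35.4] turn -0.03503840111596901 F [-15.8  10.7  21.9] j [-0. 33. 97.  0. 51. 99.]
```

View pics/s3.png

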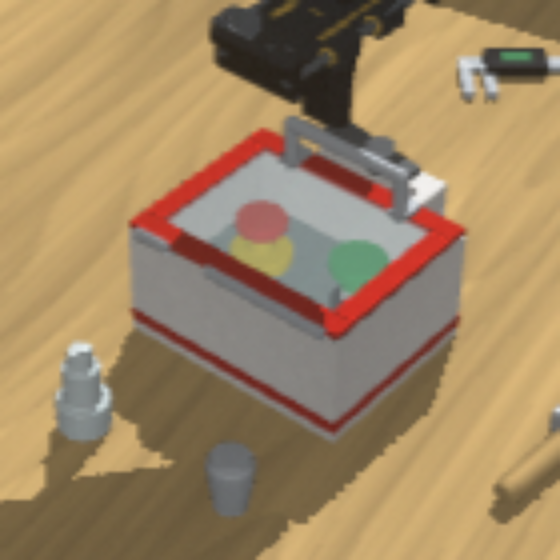

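The tool sits 10 mm off in station -y, so the knob is squeezing out at the pad edge. I'll open, lift and look.

Emit:
servo_tool:
  increments:
    - [0.55,[0,0,0],0]
    - [0.55,[0,0,0],0]
    - [0.55,[0,0,-40],0]
    - [0.55,[0,0,-40],0]
    - [0.55,[-40,0,0],0]

```text
time_s: 6.9
position: [0.5178, 0.1131, 0.2008]
tcp_rot: [[0.985, -0.171, 0.013], [-0.171, -0.985, -0.0], [0.012, -0.002, -1.0]]
force: [-1.0, 0.8, -0.8]
opening: 0.446
```

```bash
cat >> h.py <<'E'
def pww(X,s):
    i=bot.camera_info('wrist');M=i['mount']
    t=s['tcp_rot'].T@(X-s['position']); c=np.linalg.inv(M)@np.r_[t,1]; u=i['K']@c[:3]; return np.round(u[:2]/u[2],1)
E
python3 -c "
from h import *
s=bot.read_state()
delta(st(-55,0,140),-9.7)
p,d=bot.capture('wrist'); cv2.imwrite('pics/w2.png',p)
for q in (1.1,1.2,1.3,1.4,1.5,1.6): print(q,pww(knob(q),s))
print(pww(st(-98,0,112.5),s))
"
```

```text
t 6.9 st [-103.2  -79.4  200.8] yaw -9.8 dxyz [78.7 48.1 61.7] turn -0.13863537955603533 F [-1.   0.8 -0.8] j [  0.  24.  98.  -0.  57. 100.]
1.1 [238.9 152.2]
1.2 [244.9 154.8]
1.3 [251.  156.8]
1.4 [257.3 158.2]
1.5 [263.6 159. ]
1.6 [270.1 159.1]
[267.1  95.6]
```

View pics/w2.png

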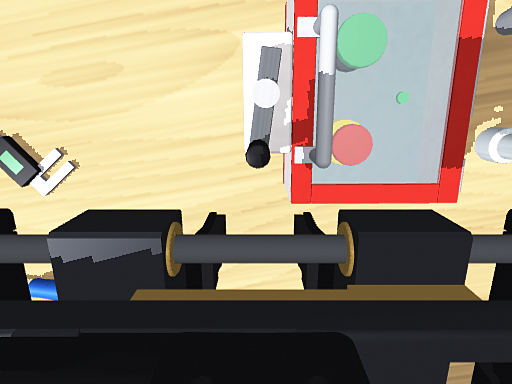

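The knob is at (258,155), matching latch about 1.4, so the lever is clear. Next is the handle.

Emit:
servo_tool:
  increments:
    - [0.65,[40,24,0],0]
    - [0.65,[39,24,0],0]
    - [0.65,[0,0,20],0]
    - [0.65,[0,0,0],0]
    - [0.65,[0,0,0],0]

```text
time_s: 7.58
position: [0.5814, 0.0533, 0.1774]
tcp_rot: [[0.986, -0.169, -0.001], [-0.169, -0.986, 0.0], [-0.001, 0.0, -1.0]]
force: [-0.3, -0.8, -0.6]
opening: 0.346
```

```bash

python3 -c "
from h import *
s=bot.read_state()
delta(st(-55,0,122),-9.7); print(s['opening'])
p,d=bot.capture('wrist'); cv2.imwrite('pics/w3.png',p)
for y in (-50,0,50): print(y,pww(st(-55,y,136.5),s))
for y in (-45,45): print(y,pww(st(-15,y,80),s))
"
```

```text
t 7.58 st [-55.   -6.7 177.4] yaw -9.7 dxyz [ 6.7 -0.  55.4] turn -0.03365342363613877 F [-0.3 -0.8 -0.6] j [-6. 30. 91. -0. 59. 94.]
0.34639633009188664
-50 [260.8 263.6]
0 [260.8 199. ]
50 [260.8 126.4]
-45 [304.1 228.3]
45 [307.9 128.8]
```

View pics/w3.png

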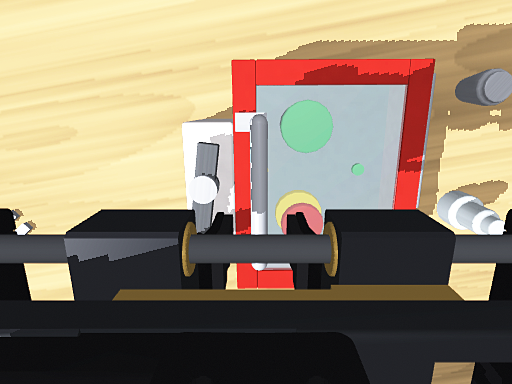

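The bar is at column 260, exactly as predicted. I'll descend and grip it.

Emit:
servo_tool:
  increments:
    - [0.65,[6,0,28],0]
    - [0.65,[0,0,27],0]
    - [1,[0,0,0],0]
    - [1,[0,0,0],0]
    - [1,[0,0,0],0]

```text
time_s: 8.25
position: [0.5887, 0.0526, 0.1241]
tcp_rot: [[0.986, -0.169, 0.003], [-0.169, -0.986, 0.0], [0.003, -0.001, -1.0]]
force: [1.2, 1.2, 1.2]
opening: 0.126
```

Emit:
servo_tool:
  increments:
    - [1,[0,0,0],0]

```text
time_s: 8.38
position: [0.5887, 0.0526, 0.124]
tcp_rot: [[0.986, -0.169, 0.003], [-0.169, -0.986, 0.0], [0.003, -0.001, -1.0]]
force: [-0.0, 1.6, 3.3]
opening: 0.127
```

```bash

python3 -c "
from h import *
delta(st(-55,0,122),-9.7)
f=lambda t:np.array([-(130*np.cos(t)-41*np.sin(t)),130*np.sin(t)+41*np.cos(t)])
for t in np.arange(0,1.56,.1): print(round(t+.1,2),np.round((f(t+.1)-f(t))*[1,-1],1))
"
```

```text
t 8.38 st [-55.5   0.6 124. ] yaw -9.7 dxyz [-0.6  0.5  2. ] turn -0.045096479168847736 F [-0.   1.6  3.3] j [-6. 35. 92.  0. 53. 94.]
0.1 [  4.7 -12.8]
0.2 [  6.  -12.2]
0.3 [  7.2 -11.6]
0.4 [  8.3 -10.8]
0.5 [ 9.3 -9.9]
0.6 [10.3 -8.9]
0.7 [11.1 -7.9]
0.8 [11.9 -6.7]
0.9 [12.5 -5.5]
1.0 [13.  -4.2]
1.1 [13.3 -2.9]
1.2 [13.5 -1.6]
1.3 [13.6 -0.2]
1.4 [13.6  1.2]
1.5 [13.4  2.5]
1.6 [13.1  3.8]
```

Gripped: opening 0.127 is 11 mm, which matches the 12 mm bar. Lifting along the arc.

Emit:
servo_tool:
  increments:
    - [1,[0,4.7,-12.8],0]
    - [1,[0,6,-12.2],0]
    - [1,[0,7.2,-11.6],0]
    - [1,[0,8.3,-10.8],0]
    - [1,[0,9.3,-9.9],0]

```text
time_s: 9.0
position: [0.583, 0.0196, 0.1817]
tcp_rot: [[0.985, -0.171, 0.005], [-0.171, -0.985, 0.005], [0.004, -0.006, -1.0]]
force: [2.9, 8.6, 2.6]
opening: 0.129
```

Emit:
servo_tool:
  increments:
    - [1,[0,10.3,-8.9],0]
    - [1,[0,11.1,-7.9],0]
    - [1,[0,11.9,-6.7],0]
    - [1,[0,12.5,-5.5],0]
    - [1,[0,13,-4.2],0]

```text
time_s: 9.62
position: [0.5732, -0.0392, 0.216]
tcp_rot: [[0.986, -0.169, 0.006], [-0.169, -0.986, 0.003], [0.005, -0.004, -1.0]]
force: [2.7, 6.6, 4.7]
opening: 0.128
```

Emit:
servo_tool:
  increments:
    - [1,[0,13.3,-2.9],0]
    - [1,[0,13.5,-1.6],0]
    - [1,[0,13.6,-0.2],0]
    - [1,[0,13.6,1.2],0]
    - [1,[0,13.4,2.5],0]

```text
time_s: 10.25
position: [0.5612, -0.1084, 0.2145]
tcp_rot: [[0.986, -0.169, 0.003], [-0.169, -0.986, -0.001], [0.003, 0.0, -1.0]]
force: [4.1, 1.3, 4.1]
opening: 0.127
```

```bash
python3 -c "
from h import *
delta(st(110,0,220),-9.7)
p,d=bot.capture('scene'); cv2.imwrite('pics/s4.png',cv2.resize(p[80:270,150:350],None,fx=3,fy=3))
"
```

```text
t 10.25 st [107.8   0.6 214.5] yaw -9.8 dxyz [-0.6  2.2 -5.5] turn -0.05491368746825742 F [4.1 1.3 4.1] j [-22.  27.  91.   0.  63.  78.]
```

View pics/s4.png

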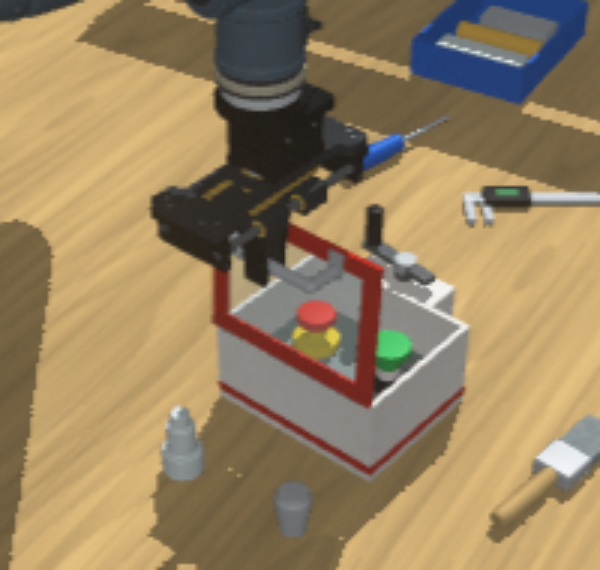

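The lid stands upright at about 1.5 rad. I'll open slightly and rise.

Emit:
servo_tool:
  increments:
    - [0.75,[0,0,0],0]
    - [0.75,[0,0,0],0]
    - [0.75,[0,0,-25],0]
    - [0.75,[0,0,-25],0]
    - [0.75,[0,0,-30],0]

```text
time_s: 10.92
position: [0.5584, -0.1063, 0.2933]
tcp_rot: [[0.986, -0.168, -0.005], [-0.168, -0.986, 0.001], [-0.006, -0.0, -1.0]]
force: [0.8, -0.1, 0.4]
opening: 0.25
```

```bash
python3 -c "
from h import *
delta(st(-15,45,290),80.3)
p,d=bot.capture('scene'); cv2.imwrite('pics/s5.png',cv2.resize(p[80:270,150:350],None,fx=3,fy=3))
"
```

```text
t 10.93 st [106.3  -2.4 293.3] yaw -9.7 dxyz [  47.4 -121.3    3.1] turn -89.995646831464 F [ 0.8 -0.1  0.4] j [-22.  22.  85.  -0.  74.  78.]
```

View pics/s5.png

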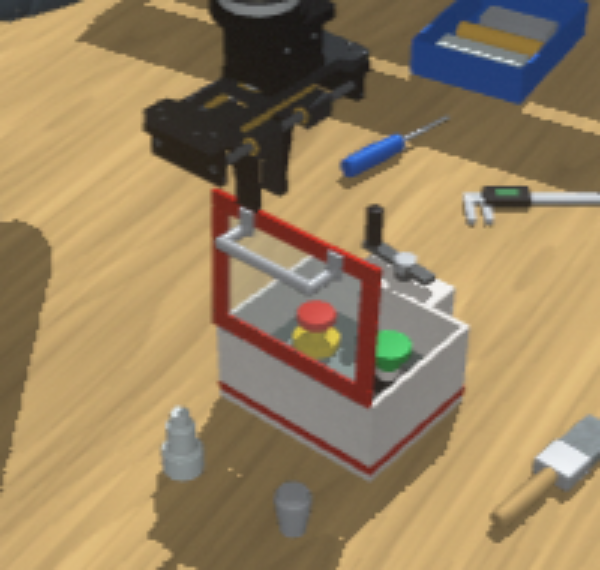

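Emit:
servo_tool:
  increments:
    - [1,[16,-41,0],0]
    - [1,[16,-40,0],0]
    - [1,[15,-40,0],0]
    - [1,[0,0,0],-10]
    - [1,[0,0,0],-10]

```text
time_s: 11.6
position: [0.6258, 0.0054, 0.2924]
tcp_rot: [[0.983, 0.186, -0.004], [0.186, -0.983, -0.0], [-0.004, -0.001, -1.0]]
force: [0.3, -0.6, 0.3]
opening: 0.004
```

Emit:
servo_tool:
  increments:
    - [1,[0,0,0],-10]
    - [1,[0,0,0],-10]
    - [1,[0,0,0],-10]
    - [1,[0,0,0],-10]
    - [1,[0,0,0],-10]

```text
time_s: 12.22
position: [0.6256, 0.0045, 0.2925]
tcp_rot: [[0.49, 0.871, -0.004], [0.871, -0.49, -0.0], [-0.002, -0.004, -1.0]]
force: [-0.3, 0.5, -0.2]
opening: 0.003
```

Emit:
servo_tool:
  increments:
    - [1,[0,0,0],-10]
    - [1,[0,0,0],-10]
    - [1,[0,0,0],0]
    - [1,[0,0,0],0]

```text
time_s: 12.72
position: [0.6264, 0.0044, 0.2933]
tcp_rot: [[0.171, 0.985, -0.002], [0.985, -0.171, 0.0], [-0.0, -0.002, -1.0]]
force: [-0.9, 0.5, -0.3]
opening: 0.007
```

```bash
python3 -c "
from h import *
s=bot.read_state()
delta(st(-15,45,100),80.3)
p,d=bot.capture('wrist'); cv2.imwrite('pics/w5.png',p)
print(pww(st(-15,45,84),s),pww(st(-15,-45,77),s))
p,d=bot.capture('scene'); i=bot.camera_info('scene');W=cloud(d,i)
b,g,r=[p[...,k].astype(int) for k in range(3)]
m=(r>100)&(g<60)&(b<60)&(W[...,2]>.12)&(W[...,2]<.27)&(abs(W[...,0]-.56)<.15)&(abs(W[...,1]+.07)<.1)
P=np.array([tost(x) for x in W[m]]); P=P[P[:,0]>30]
print(len(P),np.polyfit(P[:,2],P[:,0],1),P[:,2].min(),P[:,2].max())
m=(g>100)&(r<80)&(b<110)&(W[...,2]>.06)&(W[...,2]<.1)&(abs(W[...,0]-.62)<.06)&(abs(W[...,1]-0)<.06)
P=np.array([tost(x) for x in W[m]]);print(len(P),P.mean(0),P.min(0),P.max(0), np.argwhere(m).mean(0)[::-1], proj(st(-15,45,84),i))
cv2.imwrite('pics/s6.png',cv2.resize(p[80:270,150:350],None,fx=3,fy=3))
"
```

```text
t 12.72 st [-14.3  46.  293.3] yaw 80.1 dxyz [  0.7  -0.6 193.3] turn -0.16481854113044392 F [-0.9  0.5 -0.3] j [-10.  27.  77.  -0.  77.   0.]
[258.4 165.1] [187.5 164.3]
602 [-4.82749596e-02  8.50040894e+01] 120.01976620006353 250.5773653367236
52 [-10.12996745  51.11363709  81.2232761 ] [-30.91881937  31.03138109  60.28439973] [ 6.46738994 67.68213098 88.46892569] [279.73076923 197.34615385] [[279.11302766 194.8520818 ]]
```

View pics/w5.png

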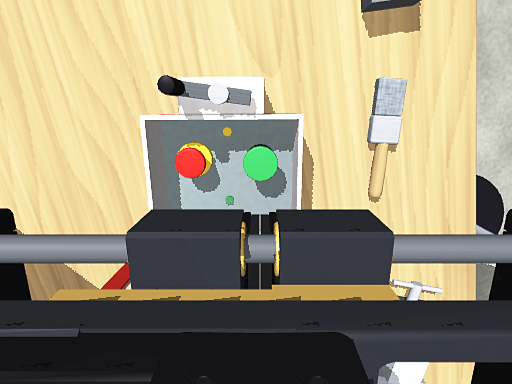

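View pics/s6.png

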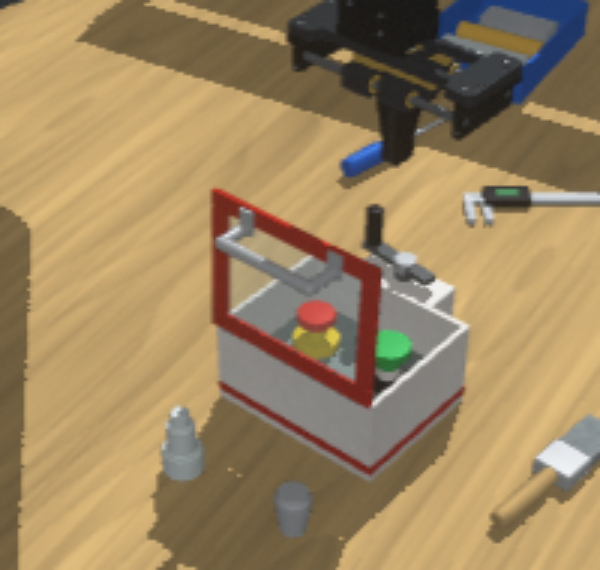

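The lid is at about 1.52 rad from the depth fit. The plunger head is at (260,163), within 2 px of prediction, and the latch is clear. Descending.

Emit:
servo_tool:
  increments:
    - [1,[0,-1,45],0]
    - [1,[0,0,50],0]
    - [1,[0,0,50],0]
    - [1,[0,0,48],0]
    - [1,[0,0,0],0]

```text
time_s: 13.45
position: [0.6226, 0.0048, 0.0972]
tcp_rot: [[0.17, 0.985, -0.01], [0.985, -0.17, 0.002], [-0.0, -0.01, -1.0]]
force: [-0.5, 0.3, -0.1]
opening: 0.004
```

Emit:
servo_tool:
  increments:
    - [1,[0,0,0],0]
    - [1,[0,0,0],0]
    - [1,[0,0,0],0]

```text
time_s: 13.82
position: [0.6273, 0.0042, 0.1032]
tcp_rot: [[0.169, 0.986, 0.004], [0.986, -0.169, -0.001], [-0.0, 0.004, -1.0]]
force: [0.5, -0.3, 0.9]
opening: 0.01
```

```bash
python3 -c "
from h import *
delta(st(-15,45,72),80.3)"
```

```text
t 13.82 st [-14.3  46.8 103.2] yaw 80.3 dxyz [ 0.7 -1.9 31.1] turn -0.042432357326447345 F [ 0.5 -0.3  0.9] j [-10.  39.  88.  -0.  53.  -0.]
```

Emit:
servo_tool:
  increments:
    - [1,[0,0,5],0]
    - [1,[0,0,5],0]
    - [1,[0,0,4],0]
    - [1,[0,0,0],0]
    - [1,[0,0,0],0]

```text
time_s: 14.45
position: [0.626, 0.0044, 0.0869]
tcp_rot: [[0.169, 0.986, -0.0], [0.986, -0.169, 0.0], [0.0, -0.0, -1.0]]
force: [-0.2, -0.3, 0.1]
opening: 0.005
```

Emit:
servo_tool:
  increments:
    - [1,[0,0,2],0]
    - [1,[0,0,0],0]
    - [1,[0,0,0],0]

```text
time_s: 14.82
position: [0.6261, 0.0043, 0.0851]
tcp_rot: [[0.169, 0.986, 0.0], [0.986, -0.169, 0.0], [0.0, 0.0, -1.0]]
force: [0.2, 0.1, 0.8]
opening: 0.007
```

Emit:
servo_tool:
  increments:
    - [1,[0,0,2],0]
    - [1,[0,0,0],0]
    - [1,[0,0,0],0]

```text
time_s: 15.2
position: [0.6263, 0.0043, 0.0834]
tcp_rot: [[0.169, 0.986, 0.001], [0.986, -0.169, -0.0], [0.0, 0.001, -1.0]]
force: [0.3, -0.0, 3.0]
opening: 0.005
```

Emit:
servo_tool:
  increments:
    - [1,[0,0,2],0]
    - [1,[0,0,0],0]
    - [1,[0,0,0],0]

```text
time_s: 15.58
position: [0.6263, 0.0043, 0.0812]
tcp_rot: [[0.169, 0.986, 0.001], [0.986, -0.169, -0.0], [-0.0, 0.001, -1.0]]
force: [-0.5, 0.3, 3.0]
opening: 0.005
```

Contact came at z ≈ 84, as specified. I'll continue slowly to about 72.

Emit:
servo_tool:
  increments:
    - [1,[0,0,2],0]
    - [1,[0,0,0],0]
    - [1,[0,0,2],0]
    - [1,[0,0,0],0]
    - [1,[0,0,0],0]

```text
time_s: 16.2
position: [0.6263, 0.0043, 0.0773]
tcp_rot: [[0.169, 0.986, 0.0], [0.986, -0.169, -0.0], [0.0, 0.0, -1.0]]
force: [0.2, 0.9, 5.8]
opening: 0.005
```

Emit:
servo_tool:
  increments:
    - [1,[0,0,2],0]
    - [1,[0,0,0],0]
    - [1,[0,0,2],0]
    - [1,[0,0,0],0]
    - [1,[0,0,0],0]

```text
time_s: 16.82
position: [0.6263, 0.0043, 0.0736]
tcp_rot: [[0.169, 0.986, 0.001], [0.986, -0.169, -0.0], [-0.0, 0.001, -1.0]]
force: [-0.6, -1.0, 6.9]
opening: 0.005
```

```bash
python3 -c "
from h import *
delta(st(-15,45,72),80.3)"
```

```text
t 16.82 st [-14.2  45.9  73.6] yaw 80.3 dxyz [ 0.8 -0.9  1.6] turn -0.04083455586516038 F [-0.6 -1.   6.9] j [-10.  41.  88.  -0.  50.  -0.]
```

Emit:
servo_tool:
  increments:
    - [1,[0,0,1.2],0]
    - [1,[0,0,0],0]
    - [1,[0,0,0],0]
    - [1,[0,0,0],0]
    - [1,[0,0,0],0]

```text
time_s: 17.45
position: [0.6263, 0.0043, 0.0725]
tcp_rot: [[0.169, 0.986, 0.001], [0.986, -0.169, -0.0], [-0.0, 0.001, -1.0]]
force: [-0.7, 0.3, 7.6]
opening: 0.0
```

Emit:
servo_tool:
  increments:
    - [1,[0,0,0],0]
    - [1,[0,0,0],0]
    - [1,[0,0,0],0]

```text
time_s: 17.82
position: [0.6263, 0.0043, 0.0725]
tcp_rot: [[0.169, 0.986, 0.001], [0.986, -0.169, -0.0], [0.0, 0.001, -1.0]]
force: [-1.8, 0.4, 7.5]
opening: 0.001
```

```bash
python3 -c "
from h import *
delta(st(-15,45,72),80.3)
p,d=bot.capture('scene'); cv2.imwrite('pics/s7.png',cv2.resize(p[100:270,170:350],None,fx=3.4,fy=3.4,interpolation=cv2.INTER_CUBIC))
p,d=bot.capture('wrist'); cv2.imwrite('pics/w7.png',p)
i=bot.camera_info('top');p,d=bot.capture('top');W=cloud(d,i)
delta(st(-15,45,72),80.3)
"
```

```text
t 17.82 st [-14.2  45.8  72.5] yaw 80.3 dxyz [ 0.8 -0.8  0.5] turn -0.03933828583137711 F [-1.8  0.4  7.5] j [-10.  41.  88.   0.  50.  -0.]
t 17.98 st [-14.2  45.9  72.5] yaw 80.3 dxyz [ 0.8 -0.9  0.5] turn -0.041450504109775466 F [-0.5 -0.6  7.8] j [-10.  41.  88.  -0.  50.  -0.]
```

View pics/s7.png

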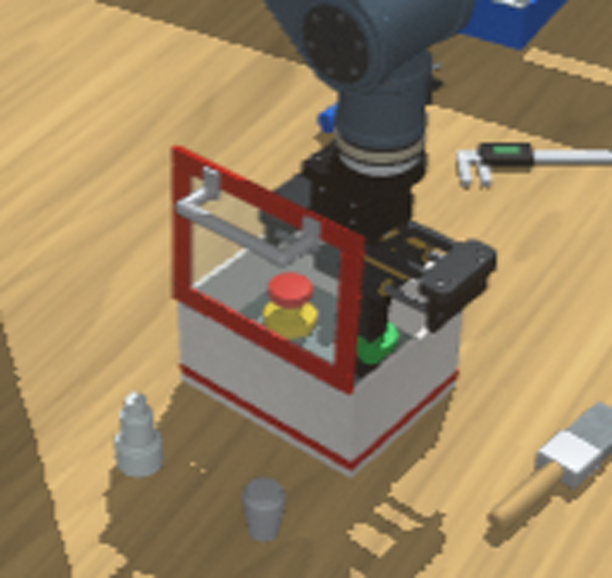

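View pics/w7.png

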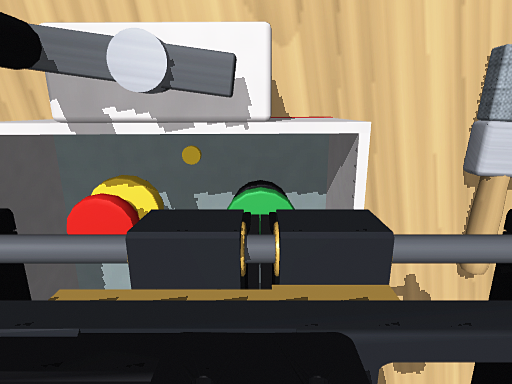

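The plunger is held at z = 72.5 mm (about 11.5 mm down) with 7.5 N, steady. The lid is upright, the lever is well off the lid, and the red button is untouched. Handing in.

```bash
python3 -c "
from h import *
delta(st(-15,45,72)); print(bot.hand_in()); delta(st(-15,45,72))"
```

```text
t 17.98 st [-14.2  45.9  72.5] yaw 80.3 dxyz [ 0.8 -0.9  0.5] turn None F [-0.5 -0.6  7.8] j [-10.  41.  88.  -0.  50.  -0.]
the job is handed in; nothing more can be done
None
the job is handed in; nothing more can be done
```

I swung the latch clear, opened the lid until it stood up by itself, and pressed the plunger about half-way. I handed the job in at about 18 s with the arm still holding the plunger.

| Item | Last check | How checked |
|---|---|---|
| Latch | about 1.4 rad (needs more than 1.2) | read from a wrist picture after the swing; still clear in the last picture |
| Lid | about 1.52 rad, standing free | depth fit before the press; upright in the last picture |
| Plunger | about 11.5 mm down, 7.5–7.8 N, fingertip height steady at 72.5 mm over the last half second | fingertip height and wrist force |
| Red stop button | untouched | last pictures |
| Collet and shaft | looked undisturbed | pictures only, not measured |

- **Latch swing:** the knob slipped towards the edge of the finger pads. The tool ended about 10 mm off its intended line, with about 20–30 N at the wrist. The lever still went clear and I released it normally.
- **Not measured:** I did not check the caliper, screwdriver or oil bottle at the end, but the arm never worked near them. The plunger depth comes from the fingertip height, with contact felt at about 84 mm as specified. I could not see the white stem band to confirm it.

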